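# Load a lidded loaf tin into the lidding press and hold the plunger down

## Task

Set the lidded loaf tin, lid up, on the bed of the lidding press, between the guides at its open end, and slide it under the arm of the press until it is fully home against the back stop, leaving the plunger up meanwhile. Then press the black palm knob on top down by 30 mm (never beyond 40 mm, which would crush the tin) so that the pad clamps the lid, and finish while still holding the knob there. Leave the jar, the steel cup and the round tins where they are.

Things in the scene. Friction and masses are not known exactly. Their poses are not given: they have to be found in the camera images.
- tin_center (a point): centre, half-way up, of the lidded loaf tin: a rectangular foil tin with a plain white board lid fixed on, a straight-sided block 150 mm long (its x), 62 mm wide (its y), 47 mm high (its z, up), about 0.3 kg. It is the same either way round. It starts standing on the bench, lid up, on the left or the right of the press.
- press_home (a point): point where the tin's centre lies when the tin is fully home: 33.5 mm above the bench. Its x axis is the feed direction (to the back stop, away from the robot), z up. The press is fixed. In this frame: back stop at x = +75 mm; the home tin's near end at x = -75 mm; flat bed, top 10 mm above the bench, x = -200 to +135 mm, 150 mm wide; plunger and pad centred at x = y = 0.
- knob_top (a point): black round palm knob on top of the press's vertical plunger, 50 mm across, flat top; this point is the centre of its top face, 255 mm above the bench when up, and it moves with the knob. z up.
- plunger (a joint): downward travel of the plunger in m: 0 up (at rest), 0.030 wanted, 0.050 end of travel. A spring returns it: about 4 N to start it, 7 N at 20 mm, about 16 N at 30 mm with a tin underneath. A thin dark ring on the steel stem sinks level with the top of the sleeve (180 mm above the bench) at 30 mm.
- pad: dark rectangular pressing pad under the arm, 60 mm (x) by 50 mm (y), 8 mm thick; the origin is the centre of its underside, 77 mm above the bench when the plunger is up, 20 mm above the lid of a tin in the press. It goes down with the plunger, meets the lid after about 20 mm of travel, and then yields on its own spring (2 N, then 0.6 N per mm). Lower a tin in clear of it, in front.
- round_tins_center (a point): centre of a stack of round foil pie tins, 124 mm across, 36 mm high, standing on the bench on the other side of the press from the loaf tin; to be left alone.
- jar: glass jar with steel cap, 70 mm across, 110 mm high; origin at the centre of its underside; to be left alone.
- steel_cup: open steel cup, 80 mm across, 85 mm high; origin at the centre of its underside; to be left alone.
- press_entry (a point): point on the bed (10 mm above the bench), mid-way between the guides, 120 mm before press_home in the feed direction; same axes. Two guide bars, 14 mm high above the bed and 6 mm thick, stand 68 mm apart from 95 mm ahead of this point to the back stop, and before that flare out to 110 mm apart at the bed's open end, 80 mm behind this point. A tin centred here clears the pad by 15 mm.
- press_arm (a point): middle of the front end of the white overhanging arm of the press, 147 mm above the bench, 20 mm before press_home in the feed direction; same axes. The arm is 50 mm wide, spans 130 to 165 mm above the bench and runs back to a column 80 mm wide, which begins 105 mm behind this point.
There are look-alikes about, which are no part of the job. Leave any pink look-alike of the part that bears tin_center alone.

How it is judged:
On the way:
1. the tin stands fully home in the press, lid up, while the plunger is still up (distance between tin_center and press_home below 0.007 m and angle between the x axis of tin_center and the x axis of press_home, either way round below 0.1 rad and angle between tin_center's own z axis and vertical below 0.08 rad and value of joint plunger below 0.004 m), for 0.2 s.
At the end, for the whole second after the job is handed in: The robot holds the knob still, pressed down 30 mm (within 5 mm), the pad bears on the lid with more than 2 N, and the tin stands lid up fully home against the stop (centre within 7 mm of press_home, in line with the guides within 0.1 rad) (value of joint plunger between 0.025 and 0.035 m and velocity of joint plunger between -0.01 and 0.01 m/s and contact force between pad and tin above 2 N and contact force between any of the fingers, the arm and plunger above 4 N and distance between tin_center and press_home below 0.007 m and angle between the x axis of tin_center and the x axis of press_home, either way round below 0.1 rad and angle between tin_center's own z axis and vertical below 0.08 rad); the arm keeps its last pose, push and grip.
It fails at once if the plunger is pushed beyond 40 mm (value of joint plunger above 0.0405 m).
It fails at once if the round tins, the jar or the steel cup are shifted by more than 30 mm (distance of any of round_tins_center, jar, steel_cup from where it was at the start of the episode above 0.03 m).
It also fails if it takes over 70 s, if anything falls off the work surface, if the arm or the gripper's body presses on something with over 40 N, if the wrist force passes 120 N, or if a joint passes its speed limit or range.

## Robot

A 6-joint arm with a two-finger parallel gripper is mounted at the origin on the work surface. World frame = base frame: x ahead of the robot, y to its left, z up, the work surface at z = 0. Lengths are in m, angles in rad, forces in N, time in s.
With the tool pointing down it reaches from about 0.375 to 0.9 m from the base axis. Payload 3.1 kg.
Tool frame: the origin (TCP) lies at the very end of the fingers, on their centre line; the grasp point (between the pads) lies 19 mm behind it; z points along the fingers, y is the direction in which the jaws open and shut (so a half turn about z gives the same grasp; the last joint's range is limited). The gripper opens to 85 mm and grips with 20 to 120 N. Pads are 22 mm wide; open, the fingers measure 114 mm over their backs; the gripper's body (76 mm by 85 mm) begins 54 mm behind the grasp point. The pads swing forward as they close: fully open they stand 13 mm farther back than shut.
Start: joints at [1.159, 0.527, 1.433, -0, 1.181, -0.178], TCP at [0.144, 0.608, 0.231] pointing down, gripper open.
Joint ranges: [-3.08, 3.08], [-0.75, 2.2], [0.22, 2.44], [-1.43, 4.57], [0, 2.65], [-2.85, 2.85]. Speed limits (rad/s): [2.79, 2.79, 3.14, 3.14, 3.14, 3.14].

## Interface

Orientations are given as a unit quaternion [x, y, z, w].
In Python, from station import manip gives the robot as it stands.
- The arm moves only by the tool send_rows, never from a script. Its argument "motion" is a list of rows, each an object with "gripper": the finger opening in mm, from 0 to 85.4; "travel": the shift along the tool's x, y, z in mm, a list of three; "rotation": the turn, a rotation vector about the tool's x, y, z in degrees, a list of three. In form: [{"gripper": gripper, "travel": [x, y, z], "rotation": [ax, ay, az]}, ...]. A call has 1 to 12 rows; each row shifts and turns the commanded pose from where the row before left it, along the tool's axes as they then stand; what a row does not reach is not made up. A row lasts 1/12 s, in which the tool goes at most 41.7 mm and 7.16 degrees, less where a joint would pass 70% of its speed; a pose out of reach is approached as far as the arm can. A call is refused whole if a number of a shift passes 41.7 or a number of a turn 7.16, either way. A call with a gripper value outside its range is refused whole. The fingers move at their own pace and stop on an object; "newtons" is the grip in N (left out, the last holds). Time passes only in rows, so rows that do not move let the fingers close. It gives the time, the measured TCP pose, the force and the opening at its end, in the units of the state.
- manip.sense(): the state, without advancing time (a new reading comes with each control period).
- manip.snapshot(name): name is "scene" or "top"; returns the picture (420x560x3 uint8, red, green, blue); there is no depth.
- manip.calibration(name): a dict with "fx", "fy", "cx", "cy" (pixels), "cam_to_world" (4x4, takes a point from camera to world coordinates). Camera axes: x right, y down, z forward; pixel columns grow to the right and rows downward; lengths in m; the calibration is good to about 2 mm. A picture is of the moment at which its call begins. calibration takes no time and is no camera call.
- manip.sign_off(): hands the job in, once; it reports no verdict.
The state is a dict: "t": time; "q": joint angles; "qd": joint speeds; "tau": joint torques, N m; "tcp_pos": TCP position; "tool_rot": TCP orientation; "force": force on the tool from outside, world axes, zero at the start; "ft_torque": the same for the moment, N m; "finger_gap": opening from 0.0 (shut) to 1.0 (fully open).
Only numpy, scipy, OpenCV 4.12 (cv2) and the standard library are available. Lean on these libraries where they do the work, as an engineer would, in place of code of your own. Each camera call takes 0.05 s, during which the arm holds its last target. There are 200 camera calls.

## Working session

There is one attempt and no reset: what is moved stays moved. The work goes in short steps, Python scripts to look and compute and a tool call to move; the robot and the scene stay as the last step left them, time stands still between calls to the robot, and variables do not carry over. Pictures are saved under pics/ and viewed, about 8 in all and at most 12, crops included, and the job is handed in when it is done.

Besides the shell and the picture viewer there is one more tool, called after ">>>" by a JSON object that holds its "api" and its "payload". send_rows: Moves the arm, as the interface text tells. Its arguments: {"type":"object","properties":{"motion":{"type":"array","items":{"type":"object","properties":{"gripper":{"type":"number"},"travel":{"type":"array","items":{"type":"number"}},"rotation":{"type":"array","items":{"type":"number"}}}}},"newtons":{"type":"number"}},"required":["motion"]}

```bash
ls; mkdir -p pics; python3 - <<'E'
from station import manip
import cv2,numpy as np
np.set_printoptions(precision=4,suppress=True)
for n in("scene","top"):
    cv2.imwrite(f"pics/{n}0.png",manip.snapshot(n)[:,:,::-1]); c=manip.calibration(n); print(n,c["fx"],c["fy"],c["cx"],c["cy"]);print(np.array(c["cam_to_world"]))
print(manip.sense())
E
```

```text
pics
scene 422.3553028217516 422.3553028217516 283.95803593409715 208.06616915029238
[[-0.0959  0.7078 -0.6999  1.44  ]
 [ 0.9953  0.0611 -0.0746  0.0327]
 [-0.01   -0.7038 -0.7104  1.104 ]
 [ 0.      0.      0.      1.    ]]
top 421.8542268703874 421.8542268703874 279.9188700594605 209.78753093234508
[[ 0.0224 -0.9947  0.1005  0.3998]
 [-0.9997 -0.0235 -0.0103 -0.0556]
 [ 0.0126 -0.1002 -0.9949  1.4189]
 [ 0.      0.      0.      1.    ]]
{'t': 0.1, 'q': array([ 1.1595,  0.5284,  1.4337,  0.    ,  1.1814, -0.1785]), 'qd': array([ 0.0003, -0.004 , -0.0038, -0.0013,  0.0033,  0.0001]), 'tau': array([  0.    , -44.3307, -17.8586,  -0.0003,   0.0039,  -0.    ]), 'tcp_pos': array([0.1439, 0.6076, 0.2304]), 'tool_rot': array([ 0.1161,  0.9932, -0.0009, -0.0003]), 'force': array([-0.1993,  0.4922,  0.4761]), 'ft_torque': array([ 0.0182,  0.0215, -0.0095]), 'finger_gap': 1.0014431796334389}
```

View pics/scene0.png

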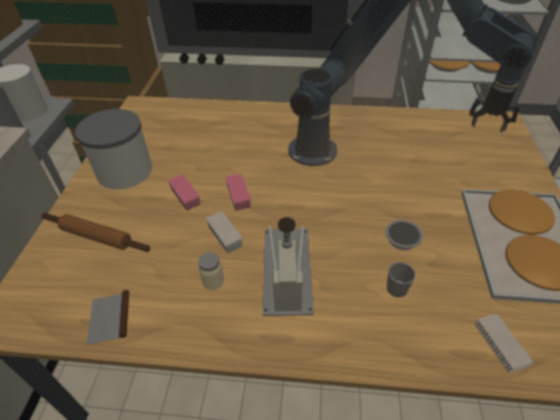

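View pics/top0.png

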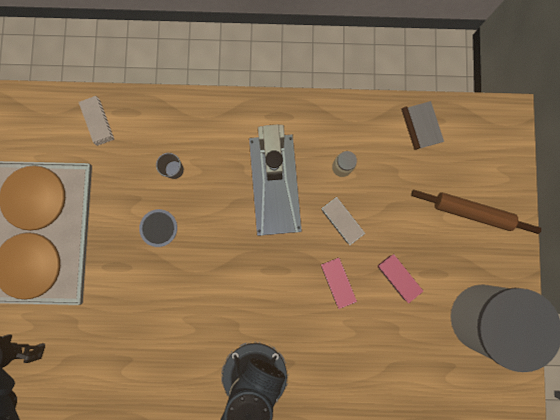

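The scene shows the press at about (274,185) in the top view, the jar at (345,163), the steel cup at (170,166) and the round tins at (158,228). There are four tin-like blocks in the top view: white (343,221), pink (338,283), pink (400,278), and a white serrated one at (96,120). The white block at (343,221) fits, because it has a plain white lid, stands beside the press and is opposite the round tins. I'll confirm it in a crop and measure.

```bash
cat > h.py <<'E'
from station import manip
import cv2,numpy as np
np.set_printoptions(precision=4,suppress=True)
def ray(n,uv,z):
    c=manip.calibration(n);M=np.array(c["cam_to_world"]);uv=np.atleast_2d(uv).astype(float)
    d=np.c_[(uv[:,0]-c["cx"])/c["fx"],(uv[:,1]-c["cy"])/c["fy"],np.ones(len(uv))]@M[:3,:3].T
    return M[:3,3]+d*((z-M[2,3])/d[:,2])[:,None]
def proj(n,P):
    c=manip.calibration(n);M=np.linalg.inv(np.array(c["cam_to_world"]));p=np.atleast_2d(P)@M[:3,:3].T+M[:3,3]
    return np.c_[c["fx"]*p[:,0]/p[:,2]+c["cx"],c["fy"]*p[:,1]/p[:,2]+c["cy"]]
E
python3 - <<'E'
from h import *
t=cv2.imread("pics/top0.png")
a=cv2.resize(t[110:250,235:395],None,fx=4.9,fy=4.2,interpolation=cv2.INTER_CUBIC) if 0 else cv2.resize(t[110:250,225:385],None,fx=4.2,fy=4.2,interpolation=cv2.INTER_CUBIC)
cv2.imwrite("pics/crop1.png",a)
hsv=cv2.cvtColor(t,cv2.COLOR_BGR2HSV)
print(hsv[221,343],hsv[200,280],hsv[221,320],hsv[215,265])
m=((hsv[...,1]<60)&(hsv[...,2]>120)).astype(np.uint8)
n,l,s,c=cv2.connectedComponentsWithStats(m)
for i in range(1,n):
    if s[i,4]>150 and s[i,1]>90 : print(i,s[i],c[i])
E
```

```text
[ 14  49 157] [ 98   8 121] [ 17 127 157] [108  11 116]
2 [ 79  96  34  48 854] [ 95.1639 119.3981]
10 [ 249  125   52  111 2965] [274.0644 183.2236]
40 [   0  161   90  144 5142] [ 57.8431 232.2118]
59 [322 197  43  48 890] [342.7292 220.5843]
66 [139 209  38  38 256] [156.6016 227.4297]
71 [544 366  16  54 713] [552.0687 391.5554]
```

View pics/crop1.png

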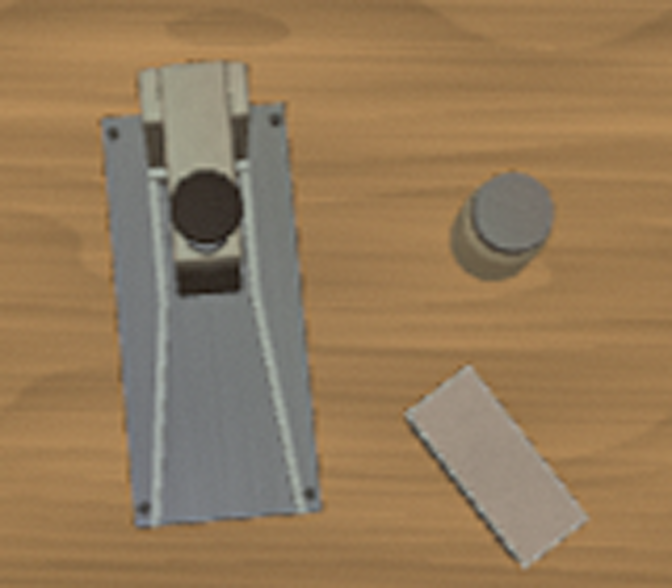

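The crop confirms a plain white-lidded block, with lid corners near crop pixels (468,366), (588,519), (526,567) and (404,412). The bed and guides are clear too. Next I'll compute the poses.

```bash
python3 - <<'E'
from h import *
def up(p): return (np.array(p,float)+.5)/4.2-.5+[225,110]
bed=ray("top",up([(102,117),(284,102),(320,512),(136,526)]),.01)
TL,TR,BR,BL=bed
print("bed",bed[:,:2], "len",np.linalg.norm(TL-BL),np.linalg.norm(TR-BR),"wid",np.linalg.norm(TL-TR),np.linalg.norm(BL-BR))
ex=(TL+TR-BL-BR)[:2];ex/=np.linalg.norm(ex);yaw=np.arctan2(ex[1],ex[0]);ctr=bed.mean(0)[:2]
home=ctr+ex*0.0325;ey=np.array([-ex[1],ex[0]])
print("yaw deg",np.degrees(yaw),"home",home,"entry",home-.12*ex)
hk=proj("top",[*home,.255])[0];print("knob px",hk,(hk-[225,110]+.5)*4.2, proj("scene",[*home,.255]))
# knob from images
print("knob from top",ray("top",up([(206,207)]),.255))
lid=ray("top",up([(468,366),(588,519),(526,567),(404,412)]),.047)
print("lid",lid[:,:2],[np.linalg.norm(lid[i]-lid[(i+1)%4]) for i in range(4)])
t=cv2.imread("pics/top0.png");hsv=cv2.cvtColor(t,cv2.COLOR_BGR2HSV)
m=((hsv[...,1]<70)&(hsv[...,2]>120)).astype(np.uint8);m[:190]=0;m[255:]=0;m[:,:310]=0;m[:,370:]=0
ct=max(cv2.findContours(m,0,2)[0],key=cv2.contourArea)
r=cv2.minAreaRect(ct);b=cv2.boxPoints(r);L=ray("top",b,.047);print("rect",L[:,:2],L.mean(0)[:2],[np.linalg.norm(L[i]-L[(i+1)%4]) for i in range(4)])
d=lid[1]+lid[2]-lid[0]-lid[3];print("tin c",lid.mean(0)[:2],"ang",np.degrees(np.arctan2(d[1],d[0])))
s=cv2.imread("pics/scene0.png");hs=cv2.cvtColor(s,cv2.COLOR_BGR2HSV)
print("tin lid proj scene",proj("scene",np.c_[lid[:,:2],[.047]*4]));print("bed proj scene",proj("scene",bed))
print("jar",ray("top",up([(512,212)]),.11),"cup",ray("top",[(173,169)],.085))
cv2.imwrite("pics/crop2.png",cv2.resize(s[200:325,190:330],None,fx=4.8,fy=4.8,interpolation=cv2.INTER_CUBIC))
E
```

```text
bed [[ 0.7876  0.0412]
 [ 0.8039 -0.1065]
 [ 0.4708 -0.1416]
 [ 0.4563  0.0043]] len 0.33331742903281786 0.33496793249272244 wid 0.1485610577202121 0.1466796161741216
yaw deg 6.183790712054579 home [ 0.662  -0.0471] entry [ 0.5427 -0.0601]
knob px [273.7691 158.3827] [206.9304 205.3072] [[285.2812 223.4273]]
knob from top [[ 0.6605 -0.0469  0.255 ]]
lid [[ 0.5857 -0.2532]
 [ 0.4683 -0.3475]
 [ 0.4301 -0.2995]
 [ 0.5484 -0.2035]] [np.float64(0.15064648289833563), np.float64(0.061347438430578244), np.float64(0.15235457445236866), np.float64(0.062133392121653204)]
rect [[ 0.5479 -0.2038]
 [ 0.5885 -0.2541]
 [ 0.4689 -0.3486]
 [ 0.429  -0.2983]] [ 0.5086 -0.2762] [np.float64(0.0646697996988037), np.float64(0.15240979108426983), np.float64(0.06415274656032166), np.float64(0.15190350315137682)]
tin c [ 0.5081 -0.2759] ang -141.0886897307653
tin lid proj scene [[224.7507 245.6113]
 [204.4577 217.5849]
 [220.3524 210.565 ]
 [241.7793 237.9058]]
bed proj scene [[312.0188 313.7968]
 [261.1358 314.6965]
 [263.9285 229.1454]
 [306.1245 228.7759]]
jar [[ 0.6949 -0.2762  0.11  ]] cup [[0.6576 0.2755 0.085 ]]
```

View pics/crop2.png

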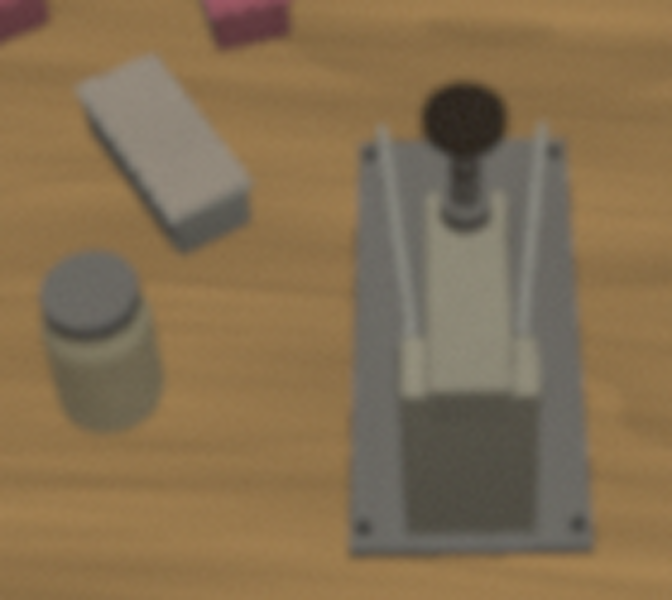

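The scene view agrees with the top view to about 1.5 px, which is roughly a 2 mm shift in y. I take home ≈ (0.662, -0.046) at yaw 6.2°, and the tin at (0.508, -0.275) at 38.9°. Moving now.

>>> {"api": "send_rows", "payload": {"motion": [{"gripper": 85, "travel": [-31, -19, 0], "rotation": [0, 0, 0]}, {"gripper": 85, "travel": [-31, -19, 0], "rotation": [0, 0, 0]}, {"gripper": 85, "travel": [-31, -19, 0], "rotation": [0, 0, 0]}, {"gripper": 85, "travel": [-31, -19, 0], "rotation": [0, 0, 0]}, {"gripper": 85, "travel": [-31, -19, 0], "rotation": [0, 0, 0]}, {"gripper": 85, "travel": [-31, -19, 0], "rotation": [0, 0, 0]}, {"gripper": 85, "travel": [-31, -19, 0], "rotation": [0, 0, 0]}, {"gripper": 85, "travel": [-31, -19, 0], "rotation": [0, 0, 0]}, {"gripper": 85, "travel": [-31, -19, 0], "rotation": [0, 0, 0]}, {"gripper": 85, "travel": [-31, -19, 0], "rotation": [0, 0, 0]}, {"gripper": 85, "travel": [-31, -19, 0], "rotation": [0, 0, 0]}, {"gripper": 85, "travel": [-31, -19, 0], "rotation": [0, 0, 0]}]}}

```text
t: 1.1
tcp_pos: [0.4542, 0.2989, 0.231]
tool_rot: [0.116, 0.993, -0.0, -0.0]
force: [0.6, 1.0, 0.5]
finger_gap: 0.994
```

>>> {"api": "send_rows", "payload": {"motion": [{"gripper": 85, "travel": [-11, -40, 0], "rotation": [0, 0, 0]}, {"gripper": 85, "travel": [-11, -40, 0], "rotation": [0, 0, 0]}, {"gripper": 85, "travel": [-11, -40, 0], "rotation": [0, 0, 0]}, {"gripper": 85, "travel": [-11, -40, 0], "rotation": [0, 0, 0]}, {"gripper": 85, "travel": [-11, -40, 0], "rotation": [0, 0, 0]}, {"gripper": 85, "travel": [-11, -40, 0], "rotation": [0, 0, 0]}, {"gripper": 85, "travel": [-11, -40, 0], "rotation": [0, 0, 0]}, {"gripper": 85, "travel": [-11, -40, 0], "rotation": [0, 0, 0]}, {"gripper": 85, "travel": [-11, -40, 0], "rotation": [0, 0, 0]}, {"gripper": 85, "travel": [-11, -40, 0], "rotation": [0, 0, 0]}, {"gripper": 85, "travel": [-11, -40, 0], "rotation": [0, 0, 0]}, {"gripper": 85, "travel": [-11, -40, 0], "rotation": [0, 0, 0]}]}}

```text
t: 2.1
tcp_pos: [0.4706, -0.199, 0.2311]
tool_rot: [0.116, 0.993, 0.0, -0.0]
force: [1.1, -0.2, 0.1]
finger_gap: 0.993
```

>>> {"api": "send_rows", "payload": {"motion": [{"rotation": [0, 0, 7.1]}, {"rotation": [0, 0, 7.1]}, {"rotation": [0, 0, 7.1]}, {"rotation": [0, 0, 7.1]}, {"rotation": [0, 0, 7.1]}, {"rotation": [0, 0, 7.1]}, {"rotation": [0, 0, 7.1]}, {"rotation": [0, 0, 7.1]}, {"rotation": [0, 0, 7.1]}]}}

```text
validation failed for argument at $.mo...
```

>>> {"api": "send_rows", "payload": {"motion": [{"rotation": [0, 0, 7.1]}, {"rotation": [0, 0, 7.1]}, {"rotation": [0, 0, 7.1]}, {"rotation": [0, 0, 7.1]}, {"rotation": [0, 0, 7.1]}, {"rotation": [0, 0, 7.1]}, {"rotation": [0, 0, 7.1]}, {"rotation": [0, 0, 7.1]}, {"rotation": [0, 0, 7.1]}, {"rotation": [0, 0, 0]}, {"rotation": [0, 0, 0]}]}}

```text
validation failed for argument at $.mo...
```

```bash
cat >> h.py <<'E'
from scipy.spatial.transform import Rotation as R
def to(x,y,z,head=None):
    """tool-frame mm to TCP target, heading of tool y"""
    s=manip.sense();r=R.from_quat(s["tool_rot"]);M=r.as_matrix()
    print("t",s["t"],"tcp",s["tcp_pos"],"zaxis",M[:,2],"heady",np.degrees(np.arctan2(M[1,1],M[0,1])),"F",s["force"],"gap",s["finger_gap"],"q",s["q"])
    print("travel",1000*M.T@(np.array([x,y,z])-s["tcp_pos"]))
    if head is not None:
        h=np.radians(head);Y=[np.cos(h),np.sin(h),0];Z=[0,0,-1];T=np.c_[np.cross(Y,Z),Y,Z]
        print("rotvec",np.degrees((r.inv()*R.from_matrix(T)).as_rotvec()))
E
python3 -c "
from h import *
to(.508,-.2745,.1,-51.1)"
```

```text
t 2.1 tcp [ 0.4706 -0.199   0.2311] zaxis [-0.0005  0.0006 -1.    ] heady 76.6336136685654 F [ 1.1284 -0.2036  0.1026] gap 0.9928259437879436 q [-0.6191  0.3753  1.715   0.0002  1.052  -1.9567]
travel [-53.9398 -64.8872 131.0171]
rotvec [ -0.0248  -0.0462 127.7336]
```

>>> {"api": "send_rows", "payload": {"motion": [{"gripper": 85, "travel": [0, 0, 0], "rotation": [0, 0, 7.1]}, {"gripper": 85, "travel": [0, 0, 0], "rotation": [0, 0, 7.1]}, {"gripper": 85, "travel": [0, 0, 0], "rotation": [0, 0, 7.1]}, {"gripper": 85, "travel": [0, 0, 0], "rotation": [0, 0, 7.1]}, {"gripper": 85, "travel": [0, 0, 0], "rotation": [0, 0, 7.1]}, {"gripper": 85, "travel": [0, 0, 0], "rotation": [0, 0, 7.1]}, {"gripper": 85, "travel": [0, 0, 0], "rotation": [0, 0, 7.1]}, {"gripper": 85, "travel": [0, 0, 0], "rotation": [0, 0, 7.1]}, {"gripper": 85, "travel": [0, 0, 0], "rotation": [0, 0, 7.1]}]}}

```text
t: 2.85
tcp_pos: [0.4709, -0.1969, 0.2309]
tool_rot: [0.627, 0.779, -0.0, -0.001]
force: [-1.0, -0.6, -0.2]
finger_gap: 0.992
```

>>> {"api": "send_rows", "payload": {"motion": [{"gripper": 85, "travel": [0, 0, 0], "rotation": [0, 0, 7.1]}, {"gripper": 85, "travel": [0, 0, 0], "rotation": [0, 0, 7.1]}, {"gripper": 85, "travel": [0, 0, 0], "rotation": [0, 0, 7.1]}, {"gripper": 85, "travel": [0, 0, 0], "rotation": [0, 0, 7.1]}, {"gripper": 85, "travel": [0, 0, 0], "rotation": [0, 0, 7.1]}, {"gripper": 85, "travel": [0, 0, 0], "rotation": [0, 0, 7.1]}, {"gripper": 85, "travel": [0, 0, 0], "rotation": [0, 0, 7.1]}, {"gripper": 85, "travel": [0, 0, 0], "rotation": [0, 0, 7.1]}, {"gripper": 85, "travel": [0, 0, 0], "rotation": [0, 0, 7.1]}, {"gripper": 85, "travel": [0, 0, 0], "rotation": [0, 0, 0]}, {"gripper": 85, "travel": [0, 0, 0], "rotation": [0, 0, 0]}]}}

```text
t: 3.77
tcp_pos: [0.471, -0.1969, 0.2311]
tool_rot: [0.943, 0.334, -0.0, -0.0]
force: [-0.4, 0.3, -0.1]
finger_gap: 1.002
```

```bash
python3 -c "
from h import *
to(.508,-.2745,.1,-51.1)"
```

```text
t 3.7667 tcp [ 0.471  -0.1969  0.2311] zaxis [-0.0006  0.0004 -1.    ] heady -50.9578782878721 F [-0.3966  0.2906 -0.1493] gap 1.0022616561403355 q [-0.6151  0.3748  1.716  -0.      1.0516  0.2743]
travel [-20.1013  83.678  131.006 ]
rotvec [-0.0392  0.0132  0.1421]
```

>>> {"api": "send_rows", "payload": {"motion": [{"gripper": 85, "travel": [-5, 21, 20], "rotation": [0, 0, 0]}, {"gripper": 85, "travel": [-5, 21, 20], "rotation": [0, 0, 0]}, {"gripper": 85, "travel": [-5, 21, 20], "rotation": [0, 0, 0]}, {"gripper": 85, "travel": [-5, 21, 20], "rotation": [0, 0, 0]}, {"gripper": 85, "travel": [0, 0, 25], "rotation": [0, 0, 0]}, {"gripper": 85, "travel": [0, 0, 26], "rotation": [0, 0, 0]}, {"gripper": 85, "travel": [0, 0, 0], "rotation": [0, 0, 0]}, {"gripper": 85, "travel": [0, 0, 0], "rotation": [0, 0, 0]}]}}

```text
t: 4.43
tcp_pos: [0.5073, -0.2743, 0.099]
tool_rot: [0.943, 0.333, -0.001, -0.002]
force: [0.2, -0.5, 0.5]
finger_gap: 0.998
```

```bash
python3 - <<'E'
from h import *
to(.508,-.2745,.012)
a=manip.snapshot("top")[150:290,270:430,::-1];b=manip.snapshot("scene")[160:300,150:310,::-1]
cv2.imwrite("pics/c3.png",cv2.resize(np.hstack([a,b]),None,fx=2.5,fy=2.5,interpolation=cv2.INTER_CUBIC))
E
```

```text
t 4.4333 tcp [ 0.5073 -0.2743  0.099 ] zaxis [-0.0032  0.0027 -1.    ] heady -51.04570430577645 F [ 0.2349 -0.4677  0.5311] gap 0.9978322745135485 q [-0.6893  0.6462  1.6624  0.      0.8372  0.2016]
travel [ 0.4465  0.9812 87.0334]
```

View pics/c3.png

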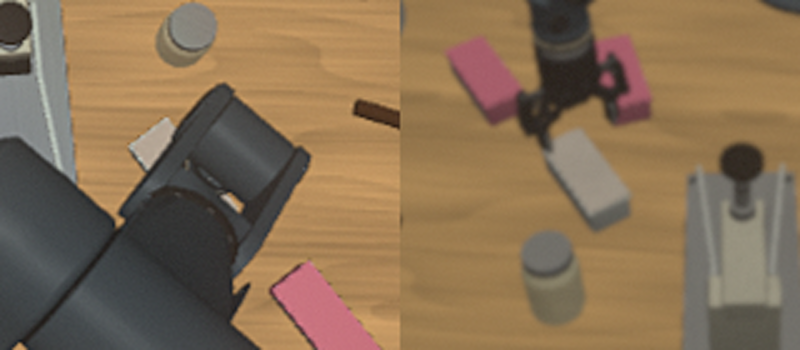

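The gripper is above the white tin. Its left fingertip shows at (545,140) in the enlarged scene view and the right one at (610,95), consistent with straddling the tin. I'll lower and grip.

>>> {"api": "send_rows", "payload": {"motion": [{"gripper": 85, "travel": [0, 1, 20], "rotation": [0, 0, 0]}, {"gripper": 85, "travel": [0, 0, 20], "rotation": [0, 0, 0]}, {"gripper": 85, "travel": [0, 0, 16], "rotation": [0, 0, 0]}, {"gripper": 85, "travel": [0, 0, 16], "rotation": [0, 0, 0]}, {"gripper": 85, "travel": [0, 0, 15], "rotation": [0, 0, 0]}, {"gripper": 85, "travel": [0, 0, 0], "rotation": [0, 0, 0]}, {"gripper": 85, "travel": [0, 0, 0], "rotation": [0, 0, 0]}]}}

```text
t: 5.12
tcp_pos: [0.5097, -0.2761, 0.0145]
tool_rot: [0.943, 0.333, 0.0, 0.001]
force: [1.0, -1.2, -0.0]
finger_gap: 0.997
```

>>> {"api": "send_rows", "payload": {"newtons": 40, "motion": [{"gripper": 50, "travel": [0, 0, 0], "rotation": [0, 0, 0]}, {"gripper": 50, "travel": [0, 0, 0], "rotation": [0, 0, 0]}, {"gripper": 50, "travel": [0, 0, 0], "rotation": [0, 0, 0]}, {"gripper": 50, "travel": [0, 0, 0], "rotation": [0, 0, 0]}, {"gripper": 50, "travel": [0, 0, 0], "rotation": [0, 0, 0]}, {"gripper": 50, "travel": [0, 0, 0], "rotation": [0, 0, 0]}, {"gripper": 50, "travel": [0, 0, 0], "rotation": [0, 0, 0]}, {"gripper": 50, "travel": [0, 0, 0], "rotation": [0, 0, 0]}]}}

```text
t: 5.78
tcp_pos: [0.5101, -0.2765, 0.0153]
tool_rot: [0.943, 0.333, 0.001, 0.001]
force: [-0.0, 0.2, 6.7]
finger_gap: 0.723
```

```bash
python3 - <<'E'
from h import *
s=manip.sense();print(s["force"],s["ft_torque"],s["finger_gap"]*85.4)
# entry-30 target
y=np.radians(6.2);e=np.array([np.cos(y),np.sin(y)]);h=np.array([.662,-.0455]);g=h-.15*e;print(g)
to(g[0],g[1],.11,6.2-90)
E
```

```text
[-0.0451  0.2374  6.7101] [0.1668 0.0884 0.0415] 61.76339474687628
[ 0.5129 -0.0617]
t 5.7833 tcp [ 0.5101 -0.2765  0.0153] zaxis [ 0.0026 -0.0021 -1.    ] heady -51.12442824771826 F [-0.0451  0.2374  6.7101] gap 0.7232247628439845 q [-0.6893  0.7849  1.689   0.0001  0.6644  0.2029]
travel [ 137.0961 -165.184   -95.1677]
rotvec [ 0.1689 -0.0941 32.6756]
```

>>> {"api": "send_rows", "payload": {"motion": [{"gripper": 50, "travel": [0, 0, -10], "rotation": [0, 0, 0]}, {"gripper": 50, "travel": [0, 0, -20], "rotation": [0, 0, 0]}, {"gripper": 50, "travel": [0, 0, -25], "rotation": [0, 0, 0]}, {"gripper": 50, "travel": [0, 0, -25], "rotation": [0, 0, 0]}, {"gripper": 50, "travel": [0, 0, -15], "rotation": [0, 0, 0]}, {"gripper": 50, "travel": [0, 0, 0], "rotation": [0, 0, 5]}, {"gripper": 50, "travel": [0, 0, 0], "rotation": [0, 0, 6]}, {"gripper": 50, "travel": [0, 0, 0], "rotation": [0, 0, 6]}, {"gripper": 50, "travel": [0, 0, 0], "rotation": [0, 0, 6]}, {"gripper": 50, "travel": [0, 0, 0], "rotation": [0, 0, 6]}, {"gripper": 50, "travel": [0, 0, 0], "rotation": [0, 0, 3.7]}, {"gripper": 50, "travel": [0, 0, 0], "rotation": [0, 0, 0]}]}}

```text
t: 6.78
tcp_pos: [0.5086, -0.2755, 0.1088]
tool_rot: [0.999, 0.053, -0.0, -0.0]
force: [-0.4, -1.2, -2.3]
finger_gap: 0.712
```

```bash
python3 - <<'E'
from h import *
to(.5129,-.0617,.11,6.2-90)
E
```

```text
t 6.7833 tcp [ 0.5086 -0.2755  0.1088] zaxis [-0.0003  0.0002 -1.    ] heady -83.8909273623068 F [-0.4164 -1.1977 -2.2989] gap 0.712475074907712 q [-0.6895  0.6318  1.6552 -0.      0.8549  0.7747]
travel [  26.9924 -212.147    -1.184 ]
rotvec [-0.0118  0.0139 -0.0909]
```

>>> {"api": "send_rows", "payload": {"motion": [{"gripper": 50, "travel": [1, -10, 0], "rotation": [0, 0, 0]}, {"gripper": 50, "travel": [3, -24, 0], "rotation": [0, 0, 0]}, {"gripper": 50, "travel": [4, -28, 0], "rotation": [0, 0, 0]}, {"gripper": 50, "travel": [4, -28, 0], "rotation": [0, 0, 0]}, {"gripper": 50, "travel": [4, -28, 0], "rotation": [0, 0, 0]}, {"gripper": 50, "travel": [4, -28, 0], "rotation": [0, 0, 0]}, {"gripper": 50, "travel": [3, -28, 0], "rotation": [0, 0, 0]}, {"gripper": 50, "travel": [3, -24, 0], "rotation": [0, 0, 0]}, {"gripper": 50, "travel": [1, -14, 0], "rotation": [0, 0, 0]}, {"gripper": 50, "travel": [0, 0, 0], "rotation": [0, 0, 0]}, {"gripper": 50, "travel": [0, 0, 0], "rotation": [0, 0, 0]}]}}

```text
t: 7.7
tcp_pos: [0.5127, -0.0609, 0.1086]
tool_rot: [0.998, 0.056, -0.0, 0.0]
force: [0.3, -0.3, -1.6]
finger_gap: 0.713
```

```bash
python3 - <<'E'
from h import *
to(.5129,-.0617,.0255,6.2-90)
a=manip.snapshot("top")[110:250,200:360,::-1];b=manip.snapshot("scene")[190:330,210:370,::-1]
cv2.imwrite("pics/c4.png",cv2.resize(np.hstack([a,b]),None,fx=2.5,fy=2.5,interpolation=cv2.INTER_CUBIC))
E
```

```text
t 7.7 tcp [ 0.5127 -0.0609  0.1086] zaxis [-0.0002 -0.0001 -1.    ] heady -83.63595876074832 F [ 0.263  -0.2851 -1.56  ] gap 0.7134453004852813 q [-0.3348  0.5724  1.8129 -0.0002  0.7564  1.1251]
travel [ 0.1113  0.8229 83.0651]
rotvec [0.0054 0.0105 0.164 ]
```

View pics/c4.png

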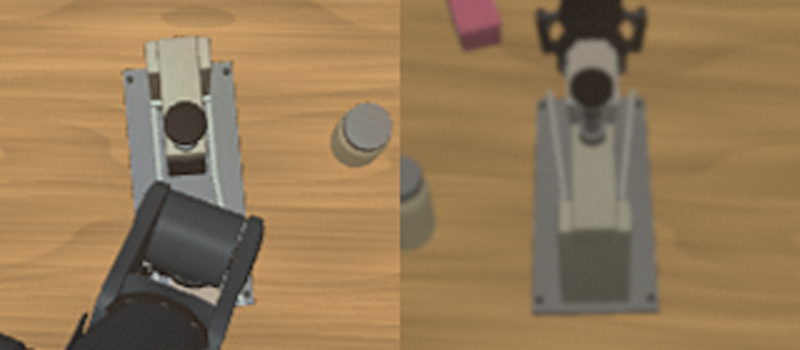

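The scene half shows the held tin at (567–617, 45–95), centred on the press axis at x≈593. The wrist drum would come close to the knob when pushing, so I'll push with the tool tilted. Lowering now.

>>> {"api": "send_rows", "payload": {"motion": [{"gripper": 50, "travel": [0, 1, 15], "rotation": [0, 0, 0]}, {"gripper": 50, "travel": [0, 0, 20], "rotation": [0, 0, 0]}, {"gripper": 50, "travel": [0, 0, 20], "rotation": [0, 0, 0]}, {"gripper": 50, "travel": [0, 0, 12], "rotation": [0, 0, 0]}, {"gripper": 50, "travel": [0, 0, 8], "rotation": [0, 0, 0]}, {"gripper": 50, "travel": [0, 0, 3], "rotation": [0, 0, 0]}, {"gripper": 50, "travel": [0, 0, 2], "rotation": [0, 0, 0]}, {"gripper": 50, "travel": [0, 0, 2], "rotation": [0, 0, 0]}, {"gripper": 50, "travel": [0, 0, 0], "rotation": [0, 0, 0]}]}}

```text
t: 8.55
tcp_pos: [0.5136, -0.0635, 0.0266]
tool_rot: [0.999, 0.054, 0.0, 0.0]
force: [0.3, -0.2, -2.8]
finger_gap: 0.716
```

```bash
python3 - <<'E'
from h import *
to(.5129,-.0617,.0255,6.2-90)
E
```

```text
t 8.55 tcp [ 0.5136 -0.0635  0.0266] zaxis [ 0.001  -0.0004 -1.    ] heady -83.84969347284452 F [ 0.3288 -0.2076 -2.7837] gap 0.7157822373675643 q [-0.3391  0.7243  1.8467 -0.0001  0.5696  1.1244]
travel [-0.5109 -1.8234  1.1309]
rotvec [ 0.0269 -0.0523 -0.0497]
```

>>> {"api": "send_rows", "payload": {"motion": [{"gripper": 50, "travel": [0, -2, 1], "rotation": [0, 0, 0]}, {"gripper": 50, "travel": [0, 0, 1], "rotation": [0, 0, 0]}, {"gripper": 50, "travel": [0, 0, 1], "rotation": [0, 0, 0]}, {"gripper": 50, "travel": [0, 0, 0], "rotation": [0, 0, 0]}]}}

```text
t: 8.88
tcp_pos: [0.5134, -0.0609, 0.0252]
tool_rot: [0.999, 0.054, 0.001, 0.0]
force: [-1.7, 1.2, 9.5]
finger_gap: 0.718
```

>>> {"api": "send_rows", "payload": {"motion": [{"gripper": 72, "travel": [0, 0, 0], "rotation": [0, 0, 0]}, {"gripper": 72, "travel": [0, 0, 0], "rotation": [0, 0, 0]}, {"gripper": 72, "travel": [0, 0, 0], "rotation": [0, 0, 0]}, {"gripper": 72, "travel": [0, 0, 0], "rotation": [0, 0, 0]}, {"gripper": 72, "travel": [0, 0, -8], "rotation": [0, 0, 0]}, {"gripper": 72, "travel": [0, 0, -15], "rotation": [0, 0, 0]}, {"gripper": 72, "travel": [0, 0, -20], "rotation": [0, 0, 0]}, {"gripper": 72, "travel": [0, 0, -20], "rotation": [0, 0, 0]}, {"gripper": 72, "travel": [0, 0, -15], "rotation": [0, 0, 0]}, {"gripper": 72, "travel": [0, 0, 0], "rotation": [0, 0, 0]}, {"gripper": 72, "travel": [0, 0, 0], "rotation": [0, 0, 0]}]}}

```text
t: 9.8
tcp_pos: [0.5135, -0.0613, 0.1023]
tool_rot: [0.999, 0.054, 0.001, 0.0]
force: [-0.1, 0.1, -1.1]
finger_gap: 0.846
```

```bash
python3 - <<'E'
from h import *
y=np.radians(6.2);e=np.array([np.cos(y),np.sin(y)]);h=np.array([.662,-.0455])
g=h-.255*e;print(g)
to(g[0],g[1],.10,6.2-90)
E
```

```text
[ 0.4085 -0.073 ]
t 9.8 tcp [ 0.5135 -0.0613  0.1023] zaxis [ 0.0022 -0.0008 -1.    ] heady -83.83566279360842 F [-0.0713  0.0671 -1.1169] gap 0.8457626503397244 q [-0.3351  0.5836  1.8165 -0.      0.7392  1.1281]
travel [-105.6721    0.3944    2.0324]
rotvec [ 0.0583 -0.1193 -0.0356]
```

>>> {"api": "send_rows", "payload": {"motion": [{"gripper": 72, "travel": [-20, 0, 0], "rotation": [0, 0, 0]}, {"gripper": 72, "travel": [-30, 0, 0], "rotation": [0, 0, 0]}, {"gripper": 72, "travel": [-30, 0, 0], "rotation": [0, 0, 0]}, {"gripper": 72, "travel": [-25, 0, 0], "rotation": [0, 0, 0]}, {"gripper": 0, "travel": [0, 0, 0], "rotation": [0, 0, 0]}, {"gripper": 0, "travel": [0, 0, 0], "rotation": [0, 0, 0]}, {"gripper": 0, "travel": [0, 0, 0], "rotation": [0, 0, 0]}, {"gripper": 0, "travel": [0, 0, 0], "rotation": [0, 0, 0]}, {"gripper": 0, "travel": [0, 0, 0], "rotation": [0, 0, 0]}, {"gripper": 0, "travel": [0, 0, 0], "rotation": [0, 0, 0]}, {"gripper": 0, "travel": [0, 0, 0], "rotation": [0, 0, 0]}, {"gripper": 0, "travel": [0, 0, 0], "rotation": [0, 0, 0]}]}}

```text
t: 10.8
tcp_pos: [0.4089, -0.0723, 0.1013]
tool_rot: [0.999, 0.054, 0.0, 0.0]
force: [0.5, 0.1, -0.5]
finger_gap: -0.001
```

```bash
python3 - <<'E'
from h import *
to(.4085,-.073,.026,6.2-90)
a=manip.snapshot("top")[110:250,200:360,::-1];b=manip.snapshot("scene")[160:300,210:370,::-1]
cv2.imwrite("pics/c5.png",cv2.resize(np.hstack([a,b]),None,fx=2.5,fy=2.5,interpolation=cv2.INTER_CUBIC))
E
```

```text
t 10.8 tcp [ 0.4089 -0.0723  0.1013] zaxis [ 0.0002 -0.0001 -1.    ] heady -83.81657528263396 F [ 0.4755  0.1274 -0.4757] gap -0.0010656481424900833 q [-0.4457  0.504   2.0656  0.      0.5718  1.0172]
travel [-0.4772  0.6165 75.2713]
rotvec [ 0.0065 -0.0114 -0.0166]
```

View pics/c5.png

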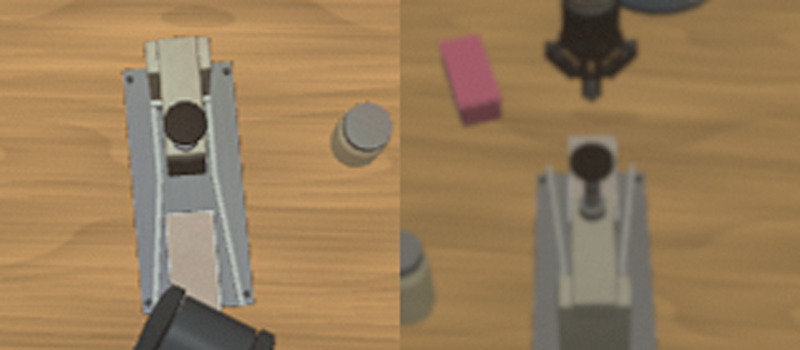

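The tin sits straight between the flared guides, with its front edge at (165–213, 212) in the top half. I'll lower the closed fingers behind it and push.

>>> {"api": "send_rows", "payload": {"motion": [{"gripper": 0, "travel": [0, 0, 15], "rotation": [0, 0, 0]}, {"gripper": 0, "travel": [0, 0, 25], "rotation": [0, 0, 0]}, {"gripper": 0, "travel": [0, 0, 25], "rotation": [0, 0, 0]}, {"gripper": 0, "travel": [0, 0, 10], "rotation": [0, 0, 0]}, {"gripper": 0, "travel": [0, 0, 0], "rotation": [0, 0, 0]}, {"gripper": 0, "travel": [7, 0, 0], "rotation": [0, 0, 0]}, {"gripper": 0, "travel": [7, 0, 0], "rotation": [0, 0, 0]}, {"gripper": 0, "travel": [7, 0, 0], "rotation": [0, 0, 0]}, {"gripper": 0, "travel": [7, 0, 0], "rotation": [0, 0, 0]}, {"gripper": 0, "travel": [7, 0, 0], "rotation": [0, 0, 0]}, {"gripper": 0, "travel": [0, 0, 0], "rotation": [0, 0, 0]}]}}

```text
t: 11.82
tcp_pos: [0.4458, -0.069, 0.027]
tool_rot: [0.999, 0.054, 0.002, 0.001]
force: [0.2, 0.3, -0.2]
finger_gap: -0.001
```

>>> {"api": "send_rows", "payload": {"motion": [{"gripper": 0, "travel": [7, 0, 0], "rotation": [0, 0, 0]}, {"gripper": 0, "travel": [7, 0, 0], "rotation": [0, 0, 0]}, {"gripper": 0, "travel": [7, 0, 0], "rotation": [0, 0, 0]}, {"gripper": 0, "travel": [7, 0, 0], "rotation": [0, 0, 0]}, {"gripper": 0, "travel": [7, 0, 0], "rotation": [0, 0, 0]}, {"gripper": 0, "travel": [7, 0, 0], "rotation": [0, 0, 0]}, {"gripper": 0, "travel": [7, 0, 0], "rotation": [0, 0, 0]}, {"gripper": 0, "travel": [7, 0, 0], "rotation": [0, 0, 0]}, {"gripper": 0, "travel": [7, 0, 0], "rotation": [0, 0, 0]}, {"gripper": 0, "travel": [7, 0, 0], "rotation": [0, 0, 0]}, {"gripper": 0, "travel": [0, 0, 0], "rotation": [0, 0, 0]}]}}

```text
t: 12.73
tcp_pos: [0.5159, -0.0615, 0.0264]
tool_rot: [0.999, 0.054, 0.002, 0.001]
force: [-0.0, -0.3, 1.1]
finger_gap: 0.004
```

```bash
python3 - <<'E'
from h import *
to(.662,-.0455,.026,6.2-90)
cv2.imwrite("pics/c6.png",cv2.resize(np.hstack([manip.snapshot("top")[110:250,200:360,::-1],manip.snapshot("scene")[160:300,210:370,::-1]]),None,fx=2.5,fy=2.5,interpolation=cv2.INTER_CUBIC))
E
```

```text
t 12.7333 tcp [ 0.5159 -0.0615  0.0264] zaxis [ 0.0043 -0.0013 -1.    ] heady -83.8261498241854 F [-0.0233 -0.3277  1.1135] gap 0.0043985615134703 q [-0.3342  0.7252  1.8442  0.0004  0.5676  1.1285]
travel [147.0176  -0.238    1.0459]
rotvec [ 0.0984 -0.2389 -0.0259]
```

View pics/c6.png

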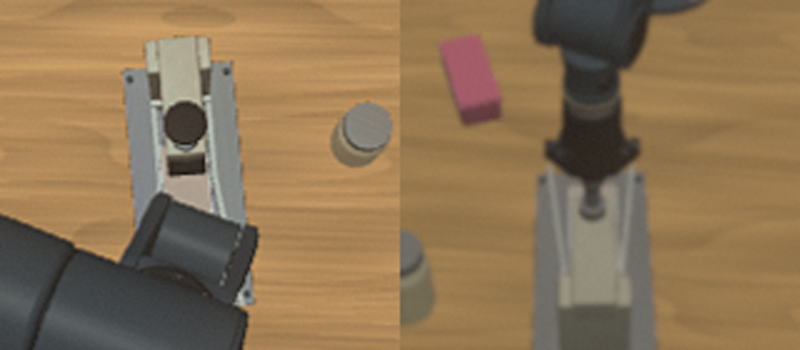

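The tin is entering the parallel guides, and its lid is disappearing under the arm at (185,185). I'll back off slightly, tilt the tool by 24° so the wrist stays clear of the knob, and keep pushing.

>>> {"api": "send_rows", "payload": {"motion": [{"gripper": 0, "travel": [-8, 0, 0], "rotation": [0, 0, 0]}, {"gripper": 0, "travel": [0, 0, 0], "rotation": [0, 6, 0]}, {"gripper": 0, "travel": [0, 0, 0], "rotation": [0, 6, 0]}, {"gripper": 0, "travel": [0, 0, 0], "rotation": [0, 6, 0]}, {"gripper": 0, "travel": [0, 0, 0], "rotation": [0, 6, 0]}, {"gripper": 0, "travel": [0, 0, 0], "rotation": [0, 0, 0]}, {"gripper": 0, "travel": [7.3, 0, 3.3], "rotation": [0, 0, 0]}, {"gripper": 0, "travel": [7.3, 0, 3.3], "rotation": [0, 0, 0]}, {"gripper": 0, "travel": [7.3, 0, 3.3], "rotation": [0, 0, 0]}, {"gripper": 0, "travel": [7.3, 0, 3.3], "rotation": [0, 0, 0]}, {"gripper": 0, "travel": [7.3, 0, 3.3], "rotation": [0, 0, 0]}, {"gripper": 0, "travel": [0, 0, 0], "rotation": [0, 0, 0]}]}}

```text
t: 13.83
tcp_pos: [0.549, -0.0455, 0.0185]
tool_rot: [0.991, 0.059, 0.119, -0.026]
force: [0.6, 0.1, -0.2]
finger_gap: 0.003
```

```bash
python3 - <<'E'
from h import *
to(.662,-.0455,.026)
s=manip.sense();y=np.radians(6.2);d=s["tcp_pos"][:2]-[.662,-.0455];print("along",d@[np.cos(y),np.sin(y)],"lat",d@[-np.sin(y),np.cos(y)])
E
```

```text
t 13.8333 tcp [ 0.549  -0.0455  0.0185] zaxis [ 0.2333  0.0645 -0.9703] heady -82.98547730534656 F [ 0.6268  0.1103 -0.1527] gap 0.0025471042472874797 q [-0.3651  0.742   1.934   0.5021  0.3029  0.6194]
travel [110.7566  13.5534  19.0879]
along -0.11229081564454595 lat 0.012241589828435881
```

```bash
cat >> h.py <<'E'
def along():
    s=manip.sense();y=np.radians(6.2);e=np.array([np.cos(y),np.sin(y),0]);l=np.array([-e[1],e[0],0]);d=s["tcp_pos"]-[.662,-.0455,0]
    M=R.from_quat(s["tool_rot"]).as_matrix()
    print("t",s["t"],"along %.4f lat %.4f z %.4f"%(d@e,d@l,d[2]),"F",s["force"],"tilt",np.degrees(np.arccos(-M[2,2])),"q",s["q"])
    print("fwd10",M.T@e*10,"left10",M.T@l*10,"up10",M.T@[0,0,10])
E
python3 - <<'E'
from h import *
along()
cv2.imwrite("pics/c7.png",cv2.resize(np.hstack([manip.snapshot("top")[110:250,200:360,::-1],manip.snapshot("scene")[160:300,210:370,::-1]]),None,fx=2.5,fy=2.5,interpolation=cv2.INTER_CUBIC))
E
```

```text
t 13.8333 along -0.1123 lat 0.0122 z 0.0185 F [ 0.6268  0.1103 -0.1527] tilt 14.006844274755979 q [-0.3651  0.742   1.934   0.5021  0.3029  0.6194]
fwd10 [9.7094 0.1421 2.3888] left10 [ 0.0504 -9.9923  0.3895] up10 [ 2.3925 -0.3661 -9.7027]
```

View pics/c7.png

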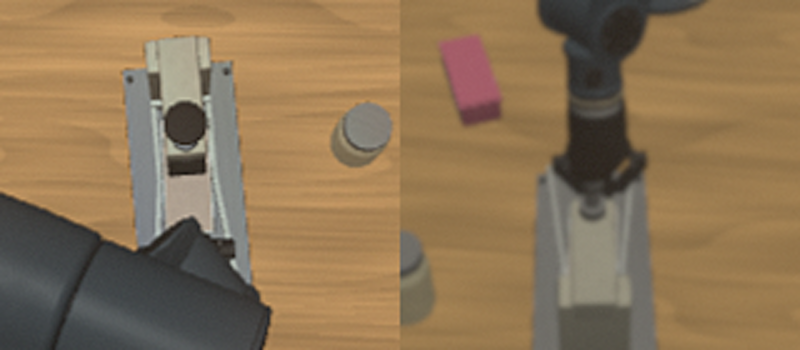

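The wrist front is now at y≈218 and the knob at y≈145, against about 35 px of advance left, so it clears. The fingers drifted 12 mm left and dropped because of a joint limit, so I'll recentre and go on.

>>> {"api": "send_rows", "payload": {"motion": [{"gripper": 0, "travel": [-5, 0, -1], "rotation": [0, 0, 0]}, {"gripper": 0, "travel": [1, 4, -4], "rotation": [0, 0, 0]}, {"gripper": 0, "travel": [1, 4, -4], "rotation": [0, 0, 0]}, {"gripper": 0, "travel": [1, 4, -4], "rotation": [0, 0, 0]}, {"gripper": 0, "travel": [0, 0, 0], "rotation": [0, 0, 0]}, {"gripper": 0, "travel": [0, 0, 0], "rotation": [0, 0, 0]}]}}

```text
t: 14.43
tcp_pos: [0.5452, -0.0589, 0.0308]
tool_rot: [0.991, 0.058, 0.12, -0.026]
force: [0.2, -0.5, -0.3]
finger_gap: 0.004
```

```bash
python3 -c "
from h import *
along()"
```

```text
t 14.4333 along -0.1175 lat -0.0007 z 0.0308 F [ 0.1576 -0.4668 -0.2814] tilt 14.078251227112666 q [-0.3952  0.7156  1.9368  0.4824  0.3299  0.6137]
fwd10 [9.7068 0.13   2.4004] left10 [ 0.0364 -9.9922  0.3937] up10 [ 2.4036 -0.3734 -9.6996]
```

>>> {"api": "send_rows", "payload": {"motion": [{"gripper": 0, "travel": [3.4, 0, 0.8], "rotation": [0, 0, 0]}, {"gripper": 0, "travel": [3.4, 0, 0.8], "rotation": [0, 0, 0]}, {"gripper": 0, "travel": [3.4, 0, 0.8], "rotation": [0, 0, 0]}, {"gripper": 0, "travel": [3.4, 0, 0.8], "rotation": [0, 0, 0]}, {"gripper": 0, "travel": [3.4, 0, 0.8], "rotation": [0, 0, 0]}, {"gripper": 0, "travel": [3.4, 0, 0.8], "rotation": [0, 0, 0]}, {"gripper": 0, "travel": [3.4, 0, 0.8], "rotation": [0, 0, 0]}, {"gripper": 0, "travel": [0, 0, 0], "rotation": [0, 0, 0]}]}}

```text
t: 15.1
tcp_pos: [0.5702, -0.0552, 0.0304]
tool_rot: [0.991, 0.058, 0.12, -0.026]
force: [1.1, -0.3, 1.1]
finger_gap: 0.0
```

>>> {"api": "send_rows", "payload": {"motion": [{"gripper": 0, "travel": [1, 0, 0.2], "rotation": [0, 0, 0]}, {"gripper": 0, "travel": [1, 0, 0.2], "rotation": [0, 0, 0]}, {"gripper": 0, "travel": [1, 0, 0.2], "rotation": [0, 0, 0]}, {"gripper": 0, "travel": [0, 0, 0], "rotation": [0, 0, 0]}]}}

```text
t: 15.43
tcp_pos: [0.5719, -0.0547, 0.0305]
tool_rot: [0.991, 0.058, 0.119, -0.026]
force: [-1.2, -1.5, -0.6]
finger_gap: 0.0
```

```bash
python3 -c "
from h import *
along()"
```

```text
t 15.4333 along -0.0906 lat 0.0006 z 0.0305 F [-1.1989 -1.546  -0.6072] tilt 13.995973164307479 q [-0.3668  0.7289  1.8705  0.4089  0.3737  0.7176]
fwd10 [9.7106 0.1382 2.3842] left10 [ 0.0425 -9.9917  0.406 ] up10 [ 2.3878 -0.3841 -9.7031]
```

>>> {"api": "send_rows", "payload": {"motion": [{"gripper": 0, "travel": [1, 0, 0.2], "rotation": [0, 0, 0]}, {"gripper": 0, "travel": [1, 0, 0.2], "rotation": [0, 0, 0]}, {"gripper": 0, "travel": [1, 0, 0.3], "rotation": [0, 0, 0]}, {"gripper": 0, "travel": [0, 0, 0], "rotation": [0, 0, 0]}]}}

```text
t: 15.77
tcp_pos: [0.5753, -0.0544, 0.0306]
tool_rot: [0.991, 0.058, 0.119, -0.026]
force: [-0.6, -0.9, 0.4]
finger_gap: -0.001
```

>>> {"api": "send_rows", "payload": {"motion": [{"gripper": 0, "travel": [1, 0, 0.2], "rotation": [0, 0, 0]}, {"gripper": 0, "travel": [1, 0, 0.3], "rotation": [0, 0, 0]}, {"gripper": 0, "travel": [0, 0, 0], "rotation": [0, 0, 0]}, {"gripper": 0, "travel": [0, 0, 0], "rotation": [0, 0, 0]}]}}

```text
t: 16.1
tcp_pos: [0.5767, -0.054, 0.0305]
tool_rot: [0.991, 0.058, 0.119, -0.026]
force: [-2.7, -1.1, 0.4]
finger_gap: 0.001
```

```bash
python3 -c "
from h import *
along()"
```

```text
t 16.1 along -0.0857 lat 0.0007 z 0.0305 F [-2.7337 -1.0509  0.4021] tilt 13.981933977491416 q [-0.3621  0.7314  1.8583  0.3972  0.3818  0.7343]
fwd10 [9.7112 0.1391 2.3817] left10 [ 0.0435 -9.9916  0.4063] up10 [ 2.3854 -0.3842 -9.7037]
```

>>> {"api": "send_rows", "payload": {"motion": [{"gripper": 0, "travel": [1, 0, 0.2], "rotation": [0, 0, 0]}, {"gripper": 0, "travel": [1, 0, 0.3], "rotation": [0, 0, 0]}, {"gripper": 0, "travel": [0, 0, 0], "rotation": [0, 0, 0]}]}}

```text
t: 16.35
tcp_pos: [0.577, -0.0538, 0.0304]
tool_rot: [0.991, 0.059, 0.117, -0.027]
force: [-8.1, -4.6, 4.5]
finger_gap: -0.003
```

>>> {"api": "send_rows", "payload": {"motion": [{"gripper": 0, "travel": [1, 0, 0.2], "rotation": [0, 0, 0]}, {"gripper": 0, "travel": [1, 0, 0.3], "rotation": [0, 0, 0]}, {"gripper": 0, "travel": [0, 0, 0], "rotation": [0, 0, 0]}]}}

```text
t: 16.6
tcp_pos: [0.5771, -0.0534, 0.0302]
tool_rot: [0.991, 0.059, 0.116, -0.027]
force: [-13.2, -6.2, 7.3]
finger_gap: 0.0
```

```bash
python3 -c "
from h import *
along()
cv2.imwrite('pics/c8.png',cv2.resize(np.hstack([manip.snapshot('top')[110:250,200:360,::-1],manip.snapshot('scene')[160:300,210:370,::-1]]),None,fx=2.5,fy=2.5,interpolation=cv2.INTER_CUBIC))"
```

```text
t 16.6 along -0.0853 lat 0.0013 z 0.0302 F [-13.2167  -6.1789   7.3053] tilt 13.66821136385322 q [-0.3603  0.7325  1.853   0.385   0.3911  0.7477]
fwd10 [9.7251 0.1476 2.3238] left10 [ 0.0493 -9.9907  0.4283] up10 [ 2.328  -0.4051 -9.7168]
```

>>> {"api": "send_rows", "payload": {"motion": [{"gripper": 0, "travel": [-4, 0, -1], "rotation": [0, 0, 0]}, {"gripper": 0, "travel": [-8, 0, -2], "rotation": [0, 0, 0]}, {"gripper": 0, "travel": [-15, 0, -4], "rotation": [0, 0, 0]}, {"gripper": 0, "travel": [-15, 0, -4], "rotation": [0, 0, 0]}, {"gripper": 0, "travel": [-8, 0, -8], "rotation": [0, 0, 0]}, {"gripper": 0, "travel": [4, 0, -20], "rotation": [0, 0, 0]}, {"gripper": 0, "travel": [6, 0, -25], "rotation": [0, 0, 0]}, {"gripper": 0, "travel": [6, 0, -25], "rotation": [0, 0, 0]}, {"gripper": 0, "travel": [5, 0, -20], "rotation": [0, 0, 0]}, {"gripper": 0, "travel": [0, 0, 0], "rotation": [0, 0, 0]}]}}

```text
t: 17.53
tcp_pos: [0.5312, -0.0655, 0.1341]
tool_rot: [0.99, 0.058, 0.124, -0.024]
force: [1.7, -0.7, 0.1]
finger_gap: 0.0
```

```bash
python3 - <<'E'
from h import *
along(); to(.53,-.06,.15,6.2-90)
a=manip.snapshot("top");b=manip.snapshot("scene")
cv2.imwrite("pics/c9.png",cv2.resize(np.hstack([a[110:250,200:360,::-1],b[190:330,210:370,::-1]]),None,fx=2.5,fy=2.5,interpolation=cv2.INTER_CUBIC))
y=np.radians(6.2);e=np.array([np.cos(y),np.sin(y),0]);l=np.array([-e[1],e[0],0]);h=np.array([.662,-.0455,.057])
P=[h-.075*e+.031*l,h-.075*e-.031*l]
print("expected near edge px, crop px",proj("top",P),(proj("top",P)-[200,110]+.5)*2.5)
E
```

```text
t 17.5333 along -0.1322 lat -0.0057 z 0.1341 F [ 1.7335 -0.694   0.0561] tilt 14.488471148630662 q [-0.4204  0.4975  1.9233  0.3056  0.5414  0.7843]
fwd10 [9.6873 0.1364 2.4775] left10 [ 0.0516 -9.9938  0.3483] up10 [ 2.4807 -0.3246 -9.682 ]
t 17.5333 tcp [ 0.5312 -0.0655  0.1341] zaxis [ 0.2425  0.0614 -0.9682] heady -83.01816530535899 F [ 1.7335 -0.694   0.0561] gap 0.00036878000848854524 q [-0.4204  0.4975  1.9233  0.3056  0.5414  0.7843]
travel [  3.4115  -6.1042 -15.3808]
rotvec [ -1.9483 -14.3569   0.5444]
expected near edge px, crop px [[265.8317 195.1701]
 [284.803  193.585 ]] [[165.8292 214.1751]
 [213.2576 210.2125]]
```

View pics/c9.png

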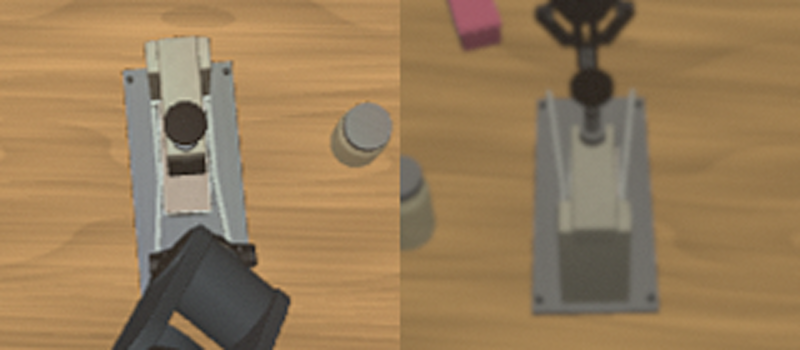

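The lid's near edge is at y≈212 and x 165–211, against an expected (166,214) to (213,210). The tin is home and the knob is still up. Next I'll rise, straighten the tool and go above the knob.

>>> {"api": "send_rows", "payload": {"motion": [{"gripper": 0, "travel": [6, 0, -24], "rotation": [0, 0, 0]}, {"gripper": 0, "travel": [6, 0, -24], "rotation": [0, 0, 0]}, {"gripper": 0, "travel": [6, 0, -24], "rotation": [0, 0, 0]}, {"gripper": 0, "travel": [6, 0, -24], "rotation": [0, 0, 0]}, {"gripper": 0, "travel": [6, 0, -24], "rotation": [0, 0, 0]}, {"gripper": 0, "travel": [6, 0, -24], "rotation": [0, 0, 0]}, {"gripper": 0, "travel": [6, 0, -24], "rotation": [0, 0, 0]}, {"gripper": 0, "travel": [0, 0, 0], "rotation": [-0.6, -4.7, 0.2]}, {"gripper": 0, "travel": [0, 0, 0], "rotation": [-0.6, -4.7, 0.2]}, {"gripper": 0, "travel": [0, 0, 0], "rotation": [-0.7, -4.9, 0.1]}, {"gripper": 0, "travel": [0, 0, 0], "rotation": [0, 0, 0]}, {"gripper": 0, "travel": [0, 0, 0], "rotation": [0, 0, 0]}]}}

```text
t: 18.63
tcp_pos: [0.5294, -0.0698, 0.3006]
tool_rot: [0.998, 0.056, -0.005, -0.004]
force: [-1.2, -0.6, -0.8]
finger_gap: -0.001
```

```bash
python3 - <<'E'
from h import *
to(.6615,-.046,.28,6.2-90)
E
```

```text
t 18.6333 tcp [ 0.5294 -0.0698  0.3006] zaxis [-0.0102  0.0073 -0.9999] heady -83.62212536192877 F [-1.1721 -0.6362 -0.7695] gap -0.0013670445250712118 q [-0.3425  0.3306  1.5648  0.0036  1.2583  1.1158]
travel [134.0755  -8.8362  19.4484]
rotvec [-0.4805  0.5356  0.1801]
```

>>> {"api": "send_rows", "payload": {"motion": [{"gripper": 0, "travel": [22, -1.5, 0], "rotation": [-0.5, 0.5, 0.2]}, {"gripper": 0, "travel": [25, -1.5, 0], "rotation": [0, 0, 0]}, {"gripper": 0, "travel": [25, -1.5, 0], "rotation": [0, 0, 0]}, {"gripper": 0, "travel": [25, -1.5, 0], "rotation": [0, 0, 0]}, {"gripper": 0, "travel": [25, -1.5, 0], "rotation": [0, 0, 0]}, {"gripper": 0, "travel": [12, -1.5, 0], "rotation": [0, 0, 0]}, {"gripper": 0, "travel": [0, 0, 20], "rotation": [0, 0, 0]}, {"gripper": 0, "travel": [0, 0, 0], "rotation": [0, 0, 0]}, {"gripper": 0, "travel": [0, 0, 0], "rotation": [0, 0, 0]}]}}

```text
t: 19.38
tcp_pos: [0.6593, -0.0471, 0.2799]
tool_rot: [0.999, 0.053, -0.002, -0.0]
force: [-0.6, -0.6, 0.6]
finger_gap: 0.003
```

```bash
python3 - <<'E'
from h import *
to(.6615,-.046,.256,6.2-90)
E
```

```text
t 19.3833 tcp [ 0.6593 -0.0471  0.2799] zaxis [-0.0047 -0.0002 -1.    ] heady -83.92824406901093 F [-0.5798 -0.5863  0.6141] gap 0.003175001295243729 q [-0.2395  0.5343  1.2756 -0.0013  1.3362  1.2256]
travel [ 2.4284 -0.8938 23.897 ]
rotvec [-0.0182  0.2673 -0.1282]
```

Approach to contact, watching the force.

>>> {"api": "send_rows", "payload": {"motion": [{"gripper": 0, "travel": [2, -1, 10], "rotation": [0, 0, 0]}, {"gripper": 0, "travel": [0, 0, 10], "rotation": [0, 0, 0]}, {"gripper": 0, "travel": [0, 0, 2], "rotation": [0, 0, 0]}, {"gripper": 0, "travel": [0, 0, 0], "rotation": [0, 0, 0]}, {"gripper": 0, "travel": [0, 0, 0], "rotation": [0, 0, 0]}]}}

```text
t: 19.8
tcp_pos: [0.6632, -0.0462, 0.2602]
tool_rot: [0.999, 0.053, 0.0, 0.001]
force: [-0.4, -0.5, 0.2]
finger_gap: 0.004
```

>>> {"api": "send_rows", "payload": {"motion": [{"gripper": 0, "travel": [0, 0, 2], "rotation": [0, 0, 0]}, {"gripper": 0, "travel": [0, 0, 2], "rotation": [0, 0, 0]}, {"gripper": 0, "travel": [0, 0, 2], "rotation": [0, 0, 0]}, {"gripper": 0, "travel": [0, 0, 0], "rotation": [0, 0, 0]}, {"gripper": 0, "travel": [0, 0, 0], "rotation": [0, 0, 0]}]}}

```text
t: 20.22
tcp_pos: [0.6636, -0.0461, 0.2551]
tool_rot: [0.999, 0.053, 0.001, 0.001]
force: [-0.9, -0.4, 4.0]
finger_gap: -0.001
```

>>> {"api": "send_rows", "payload": {"motion": [{"gripper": 0, "travel": [0, 0, 2.5], "rotation": [0, 0, 0]}, {"gripper": 0, "travel": [0, 0, 2.5], "rotation": [0, 0, 0]}, {"gripper": 0, "travel": [0, 0, 2.5], "rotation": [0, 0, 0]}, {"gripper": 0, "travel": [0, 0, 2.5], "rotation": [0, 0, 0]}, {"gripper": 0, "travel": [0, 0, 2.5], "rotation": [0, 0, 0]}, {"gripper": 0, "travel": [0, 0, 2.5], "rotation": [0, 0, 0]}, {"gripper": 0, "travel": [0, 0, 0], "rotation": [0, 0, 0]}, {"gripper": 0, "travel": [0, 0, 0], "rotation": [0, 0, 0]}]}}

```text
t: 20.88
tcp_pos: [0.6636, -0.0461, 0.2402]
tool_rot: [0.999, 0.053, 0.001, 0.001]
force: [-1.3, 0.7, 5.7]
finger_gap: 0.001
```

>>> {"api": "send_rows", "payload": {"motion": [{"gripper": 0, "travel": [0, 0, 2], "rotation": [0, 0, 0]}, {"gripper": 0, "travel": [0, 0, 2], "rotation": [0, 0, 0]}, {"gripper": 0, "travel": [0, 0, 2], "rotation": [0, 0, 0]}, {"gripper": 0, "travel": [0, 0, 2], "rotation": [0, 0, 0]}, {"gripper": 0, "travel": [0, 0, 2], "rotation": [0, 0, 0]}, {"gripper": 0, "travel": [0, 0, 2], "rotation": [0, 0, 0]}, {"gripper": 0, "travel": [0, 0, 2], "rotation": [0, 0, 0]}, {"gripper": 0, "travel": [0, 0, 1], "rotation": [0, 0, 0]}, {"gripper": 0, "travel": [0, 0, 0], "rotation": [0, 0, 0]}, {"gripper": 0, "travel": [0, 0, 0], "rotation": [0, 0, 0]}]}}

```text
t: 21.72
tcp_pos: [0.6637, -0.0462, 0.2277]
tool_rot: [0.999, 0.053, 0.001, 0.002]
force: [-5.2, 0.6, 14.4]
finger_gap: 0.003
```

```bash
python3 - <<'E'
from h import *
to(.6615,-.046,.225,6.2-90)
cv2.imwrite("pics/c10.png",cv2.resize(np.hstack([manip.snapshot("top")[110:250,200:360,::-1],manip.snapshot("scene")[190:330,210:370,::-1]]),None,fx=2.5,fy=2.5,interpolation=cv2.INTER_CUBIC))
E
```

```text
t 21.7167 tcp [ 0.6637 -0.0462  0.2277] zaxis [ 0.0029 -0.0029 -1.    ] heady -83.90054523369486 F [-5.1671  0.6433 14.3921] gap 0.0027672024358145796 q [-0.2361  0.5856  1.3303 -0.0022  1.2222  1.229 ]
travel [-2.1435 -0.4089  2.6512]
rotvec [ 0.1819 -0.1495 -0.1003]
```

View pics/c10.png

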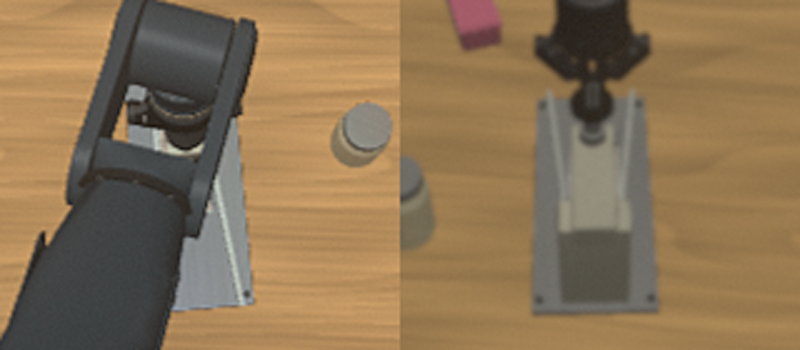

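The fingers press the knob at (592,100), and the stem is nearly sunk. Travel reads 27.3 mm at 14 N, so I'll add about 2.5 mm.

>>> {"api": "send_rows", "payload": {"motion": [{"gripper": 0, "travel": [0, 0, 1], "rotation": [0, 0, 0]}, {"gripper": 0, "travel": [0, 0, 1], "rotation": [0, 0, 0]}, {"gripper": 0, "travel": [0, 0, 0.7], "rotation": [0, 0, 0]}, {"gripper": 0, "travel": [0, 0, 0], "rotation": [0, 0, 0]}, {"gripper": 0, "travel": [0, 0, 0], "rotation": [0, 0, 0]}, {"gripper": 0, "travel": [0, 0, 0], "rotation": [0, 0, 0]}, {"gripper": 0, "travel": [0, 0, 0], "rotation": [0, 0, 0]}]}}

```text
t: 22.4
tcp_pos: [0.6637, -0.0462, 0.2255]
tool_rot: [0.999, 0.053, 0.002, 0.002]
force: [-5.0, 1.6, 16.3]
finger_gap: 0.002
```

```bash
python3 - <<'E'
from h import *
to(.6615,-.046,.225)
b=manip.snapshot("scene")[190:330,210:370,::-1]
cv2.imwrite("pics/c11.png",cv2.resize(b[20:80,40:120],None,fx=7,fy=7,interpolation=cv2.INTER_CUBIC))
E
```

```text
t 22.4 tcp [ 0.6637 -0.0462  0.2255] zaxis [ 0.0033 -0.003  -1.    ] heady -83.8949652275897 F [-5.0401  1.5829 16.3018] gap 0.002394556548076079 q [-0.2361  0.5876  1.3327 -0.0023  1.2173  1.2289]
travel [-2.1622 -0.3921  0.5365]
```

View pics/c11.png

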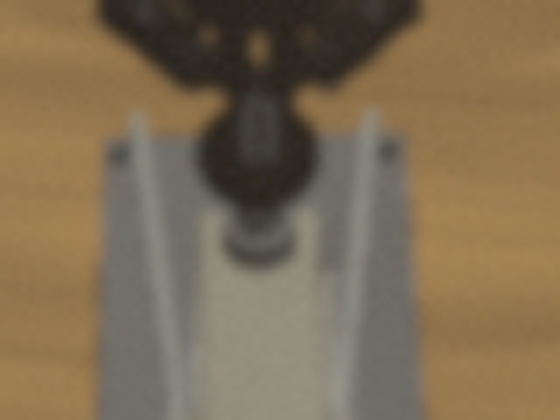

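The fingers are centred on the knob at (258,150), and the stem is sunk to the sleeve at (258,240). Travel is 29.5 mm at 16.3 N, which matches the spring figure with a tin underneath. Handing in.

```bash
python3 -c "
from h import *
print(manip.sign_off())"
```

```text
the job is handed in; nothing more can be done
None
```

I set the loaf tin lid up between the guides, slid it home against the back stop with the plunger up, and pressed the knob down. I handed in at about 22.5 s with the robot still holding it.

**Tin home:** the push met the stop with the fingertips' contact face at -74.6 mm and about 13 N. The top view then showed the lid's near edge within about 1–2 px of where it should be for a tin that is home. The knob was still up.

**Knob:** it first met the fingers at a height of 255 mm. At the end the tip read 225.5 mm, which is 29.5 mm of travel, with 16.3 N upward, in line with a tin being clamped. I measured the travel from the tip height, because the ring on the stem was too blurred to read.

**What went wrong or was not checked:**
- During the tilted push, a wrist joint limit left the tool at 14° instead of 24° and 12 mm to one side. I recentred it before the final push.
- I could not view the tin again under the press after the knob went down, because the arm blocked the top camera.
- At the end there was also a sideways force of about 5 N on the tool.

The arm never went near the jar, the cup or the round tins. The jar looked unmoved in the later pictures, but I did not re-measure any of the three.

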